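# Couple the frame rest to its ball mount

### The job

Fit the cork-topped frame rest onto the ball of the bench mount: set its socket over the ball, press it down until the ball snaps in and the rest sits fully home on the mount's collar, then press its latch lever all the way down. Do not ram it, leave the rest latched and upright on the mount with the gripper clear, and leave the tape roll, the jar and the moulding offcut alone.

Things in the scene. Friction and masses are not known exactly. Their poses are not given: they have to be found in the camera images.
- stand: Ball mount fixed to the bench: steel foot 120 mm wide, 12 high, sleeve, and telescoping post with a collar disc (84 mm wide), 14 mm neck and a ball 32 mm wide, its centre 34 mm above the collar's top. Origin: on the ball's vertical axis, at bench height. The post is clamped firmly at a height that differs each time, not measured: collar top 64 to 99 mm above the bench. Thumbscrew on the sleeve.
- head_center (a point): Centre of the loose frame rest: aluminium block 50 x 50 mm, 62 high, cork top, square foot flange 72 x 72 x 8 mm. It starts upright on the bench. This point is 31 mm above its underside. z up, +x to its lever side; the flat +y and -y sides are free for gripping. Open below: socket bore 34 mm, mouth flared to 44.
- head: The same frame rest, 0.4 to 0.7 kg; origin at the centre of its underside, same axes. Set down on the ball, two sprung balls in the bore stop it about 15 mm above home; pressing down with 5 to 15 N more snaps it past them, then its underside comes flat onto the collar (home). Any yaw will do. Home, it stays upright by itself.
- lever (a joint): Latch lever of the rest, rad: 0 = up (open, handle slanting outwards 49 degrees above level), 0.85 = fully down (handle level, jaw under the ball). It starts near 0, stays where left, and takes 3 to 9 N of downward push at the handle's end. It goes fully down only if the ball is fully home. Pushing it with over about 15 N may tip the rest.
- lever_tip (a point): Black roller (22 mm wide, 12 thick) at the lever handle's end, 52 mm from its hinge pin. The pin runs along the rest's y, 28 mm towards +x from the rest's axis, 24 mm above its underside. With the lever down this point is 80 mm from the axis and 24 mm above the underside.
- tape: Bystander: roll of paper tape lying flat, 104 mm across, 48 mm high; origin at the centre of its underside.
- jar: Bystander: white jar, 64 mm across, 75 mm high; origin at the centre of its underside.
- offcut: Bystander: moulding offcut 30 x 160 x 28 mm lying along its y; origin at the centre of its underside.
Things that resemble listed ones, but are neither listed nor needed, are in the scene too. What is shaped like the head but orange is not meant.

How it is judged:
By the outcome, as a careful person would: the job done as asked, in the order asked, and still so for the second after the job is handed in, with the robot touching nothing.
It also fails if it takes over 58 s, if anything falls off the work surface, if the arm or the gripper's body presses on something with over 40 N, if the wrist force passes 120 N, or if a joint passes its speed limit or range.

### The arm

A 6-joint arm with a two-finger parallel gripper is mounted at the origin on the work surface. World frame = base frame: x ahead of the robot, y to its left, z up, the work surface at z = 0. Lengths are in m, angles in rad, forces in N, time in s.
With the tool pointing down it reaches from about 0.4 to 0.925 m from the base axis. Payload 12.5 kg.
Tool frame: the origin (TCP) lies midway between the tips of the shut fingers; the grasp point (between the pads) lies bot.hold_point_z behind it (bot.hold_point_z is the distance from the TCP to the grasp point, in m); z points along the fingers, y is the line along which they close (so a half turn about z gives the same grasp; the last joint's range is limited). The gripper opens to 95 mm and grips with 3 to 60 N. Pads are 20 mm wide; open, the fingers measure 119 mm over their backs; the gripper's body (75 mm by 180 mm) begins 59 mm behind the grasp point.
Start: joints at [-1.276, 0.491, 1.559, -0, 1.092, -0.106], TCP at [0.244, -0.575, 0.215] pointing down, gripper open.
Joint ranges: [-3.1, 3.1], [-0.84, 2.19], [0.05, 2.79], [-1.13, 4.28], [0.06, 2.93], [-2.69, 2.69]. Speed limits (rad/s): [2.22, 2.22, 2.79, 3.14, 3.14, 3.14].

### API

Orientations are given as a unit quaternion [w, x, y, z].
In Python, from workcell import bot gives the robot as it stands. The module is installed in compiled form; this text tells all that it offers.
- The arm moves only by the tool apply_moves, never from a script. Its argument "rows" is a list of rows, each a list of 3 entries, a list of its own where there are three numbers: the closure, from 0 (fully open) to 1 (shut), then the shift along the world's x, y, z in units of 0.1 m (1.0 is 0.1 m), then the turn, a rotation vector about the world's x, y, z in units of pi rad (1.0 is pi rad). In form: [[claw, [dx, dy, dz], [ax, ay, az]], ...]. A call has 1 to 10 rows; each row is the pose to reach, as a shift and turn from the pose commanded when the call began, turning the shorter way round; what a row does not reach only later rows make up. A row lasts 1/10 s, in which the tool goes at most 50 mm and 8.59 degrees, less where a joint would pass 70% of its speed; a pose out of reach is approached as far as the arm can. A call with a number of a shift or a turn outside -1 to 1 is refused whole. A call with a gripper value outside its range is refused whole. The fingers move at their own pace and stop on an object; "grip_force" is the grip in N (left out, the last holds). Time passes only in rows, so rows that repeat a pose let the fingers close. It gives the time, the measured TCP pose, the force, the opening and the grip force at its end, in the units of the state.
- bot.get_obs(): the state, without advancing time (a new reading comes with each control period).
- bot.capture(name): name is "scene" or "top" or "wrist"; returns a dict with "image" (400x640x3 uint8, blue, green, red), "fx", "fy", "cx", "cy" (pixels), "k1" (the pictures are not rectified: a ray, as slopes to the right and down, at radius r is drawn at 1 + k1 r^2 times it, then the intrinsics apply), "extrinsics" (4x4, takes a point from camera to world coordinates); the wrist camera has in their place "tool_from_camera" (4x4, takes a point from camera to tool coordinates, whose origin is the TCP and whose axes are the flange's). Camera axes: x right, y down, z forward; pixel columns grow to the right and rows downward; lengths in m; the calibration is good to about 2 mm. A picture is of the moment at which its call begins: read the wrist's pose just before it. There is no depth.
- bot.sign_off(): hands the job in; it is judged then, once.
Trained networks look in a picture, given as the dict that the camera call returned (one of the last four; its "shot" number tells which), for a name from the list of things; names that differ only in an ending like _2 or _b are one class to them, and where a whole thing is asked for, a point or a joint stands for the part that bears it (a point fixed in the world has none). Each returns a list of dicts, best first, with "confidence" (0 to 1); they miss things now and then, are a little off and sometimes report something else, mostly with a low value. They report only what shows in the picture. A call takes as long as a camera call. They do not tell look-alikes from the thing itself.
- bot.silhouettes(picture, query): "pixels" (400x640 bool, what is visible of it) and "centre" ([row, column] in pixels, amid what is visible of it).
The state is a dict: "time_s": time; "qpos": joint angles; "dq": joint speeds; "effort": joint torques, N m; "tcp_pos": TCP position; "tcp_rot": TCP orientation; "ft_force": force on the tool from outside, world axes, zero at the start; "torque": the same for the moment, N m; "width": finger opening in m; "gripper_force": force on a finger pad.
Only numpy, scipy, OpenCV 4.12 (cv2) and the standard library are available. Lean on these libraries where they do the work, as an engineer would, in place of code of your own. Each camera call takes 0.05 s, during which the arm holds its last target. There are 200 camera calls.

## Working session

There is one attempt and no reset: what is moved stays moved. The work goes in short steps, Python scripts to look and compute and a tool call to move; the robot and the scene stay as the last step left them, time stands still between calls to the robot, and variables do not carry over. Pictures are saved under pics/ and viewed, at most 10 in all, crops included, and the job is handed in when it is done.

Besides the shell and the picture viewer there is one more tool, called after "Call:" as name(argument=value, ...), one argument or row to a line, values as JSON. apply_moves: Moves the arm, as the interface text tells. Its arguments: {"type":"object","properties":{"rows":{"type":"array"},"grip_force":{"type":"number"}},"required":["rows"]}

```bash
mkdir -p pics
cat > h.py <<'E'
import numpy as np, cv2
from workcell import bot
from scipy.spatial.transform import Rotation as R
def cam(name):
    o=bot.get_obs(); p=bot.capture(name)
    if name=="wrist":
        T=np.eye(4); q=o["tcp_rot"]; T[:3,:3]=R.from_quat([q[1],q[2],q[3],q[0]]).as_matrix(); T[:3,3]=o["tcp_pos"]
        p["E"]=T@np.array(p["tool_from_camera"])
    else: p["E"]=np.array(p["extrinsics"])
    p["K"]=np.array([[p["fx"],0,p["cx"]],[0,p["fy"],p["cy"]],[0,0,1.]])
    return p
def ray(p,u,v):
    xy=cv2.undistortPoints(np.array([[[u,v]]],float),p["K"],np.array([p["k1"],0,0,0,0.]))[0,0]
    return p["E"][:3,3], p["E"][:3,:3]@np.array([xy[0],xy[1],1])
def atz(p,u,v,z):
    o,d=ray(p,u,v); return o+d*(z-o[2])/d[2]
def proj(p,X):
    X=np.atleast_2d(X); c=(np.linalg.inv(p["E"])@np.c_[X,np.ones(len(X))].T)[:3]
    s=c[:2]/c[2]; r=(s**2).sum(0); s=s*(1+p["k1"]*r)
    return np.c_[p["fx"]*s[0]+p["cx"],p["fy"]*s[1]+p["cy"]]
def tri(a,ua,b,ub):
    (o1,d1),(o2,d2)=ray(a,*ua),ray(b,*ub)
    t=np.linalg.lstsq(np.c_[d1,-d2],o2-o1,rcond=None)[0]
    x,y=o1+t[0]*d1,o2+t[1]*d2
    return (x+y)/2,np.linalg.norm(x-y)
E
python3 - <<'E'
from h import *
print(bot.get_obs(), bot.hold_point_z)
P={}
for n in ["scene","top"]:
    p=P[n]=cam(n); cv2.imwrite(f"pics/{n}.png",p["image"])
    print(n,p["E"].round(3).tolist(),p["fx"],p["k1"])
    for q in ["stand","head","lever_tip","tape","jar","offcut"]:
        for s in bot.silhouettes(p,q):
            r,c=s["centre"]; m=np.argwhere(s["pixels"]); print(n,q,round(s["confidence"],2),"rc",r,c,m.min(0),m.max(0),"z30",atz(p,c,r,.03).round(3))
E
```

```text
{'time_s': 0.0, 'qpos': array([-1.27560938e+00,  4.91567211e-01,  1.55950752e+00, -2.72985589e-05,
        1.09172156e+00, -1.05581354e-01]), 'dq': array([-0.00120539,  0.00039873,  0.00213243,  0.00012808,  0.00089237,
        0.00074795]), 'effort': array([-2.31212704e-03, -6.12643147e+01, -2.58183485e+01,  6.92591001e-02,
        4.82590136e-02, -1.07377684e-04]), 'tcp_pos': array([ 0.24377252, -0.5751964 ,  0.21403701]), 'tcp_rot': array([-5.97970355e-04,  9.79988755e-01,  1.99051946e-01, -6.90232063e-05]), 'ft_force': array([ 0.02716581, -0.2918117 ,  0.60716568]), 'torque': array([-0.04443028,  0.0606692 ,  0.02586801]), 'gripper_force': 0.0, 'width': 0.09503342883227105} 0.0188
scene [[0.165, 0.623, -0.764, 1.275], [0.986, -0.11, 0.122, -0.11], [-0.008, -0.774, -0.633, 0.621], [0.0, 0.0, 0.0, 1.0]] 396.5718333776022 -0.10081508256933704
scene stand 0.66 rc 197.9 256.4 [159 234] [223 280] z30 [ 0.535 -0.132  0.03 ]
scene stand 0.25 rc 187.8 370.5 [168 350] [207 393] z30 [0.544 0.145 0.03 ]
scene head 0.72 rc 189.8 372.2 [168 350] [206 393] z30 [0.553 0.146 0.03 ]
scene head 0.6
[... 734 characters left out ...]
 z30 [0.415 0.055 0.03 ]
top head 0.79 rc 234.2 252.8 [200 237] [259 281] z30 [0.539 0.155 0.03 ]
top head 0.48 rc 211.1 247.7 [200 238] [222 254] z30 [0.585 0.165 0.03 ]
top lever_tip 0.55 rc 211.9 247.2 [200 238] [222 253] z30 [0.583 0.166 0.03 ]
top lever_tip 0.54 rc 275.6 304.2 [266 298] [287 309] z30 [0.457 0.054 0.03 ]
top tape 0.92 rc 108.0 322.5 [ 89 298] [144 348] z30 [0.798 0.013 0.03 ]
top tape 0.17 rc 237.1 256.0 [199 237] [258 281] z30 [0.533 0.148 0.03 ]
top jar 0.98 rc 119.5 221.3 [ 99 200] [138 236] z30 [0.776 0.223 0.03 ]
top offcut 0.68 rc 123.4 437.4 [110 396] [134 475] z30 [ 0.762 -0.223  0.03 ]
top offcut 0.51 rc 234.1 396.8 [207 368] [265 428] z30 [ 0.535 -0.129  0.03 ]
```

View pics/scene.png

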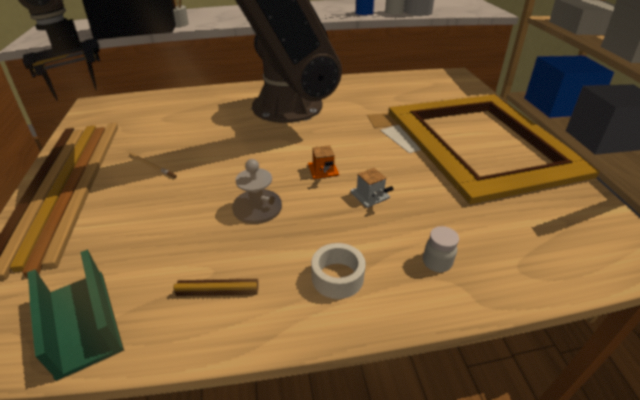

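View pics/top.png

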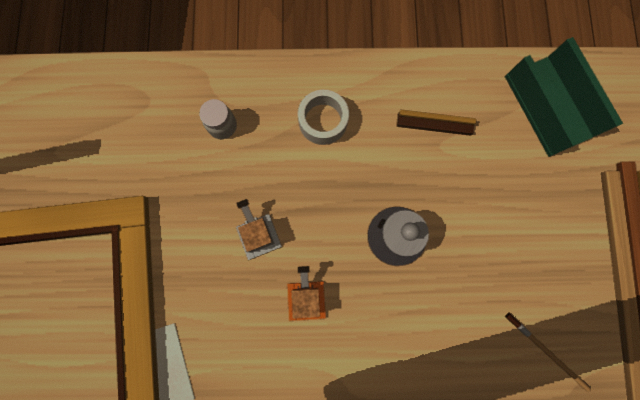

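The orange look-alike is at about (323,162) in scene and (306,302) in top. The real rest is at (372,188) and (256,233), with its roller at (390,189) and (243,204). The mount's ball is at (252,166) and (410,231). I'll work out coarse poses from these.

Run:
```python
from h import *
s,t=cam("scene"),cam("top")
c=atz(t,256,233,.062); l=atz(t,243,204,.063)
print("cork",c,"tip",l,"yaw",np.degrees(np.arctan2(*(l-c)[1::-1])),np.linalg.norm((l-c)[:2]))
print("ball",tri(s,(252,166),t,(410,231)), "cork tri",tri(s,(371.5,177),t,(256,233)))
q=bot.get_obs()["tcp_rot"];M=R.from_quat([q[1],q[2],q[3],q[0]]).as_matrix();print(M.round(3))
w=cam("wrist");print(np.array(w["tool_from_camera"]).round(3),w["fx"])
```

```text
cork [0.53863481 0.14367274 0.062     ] tip [0.59421411 0.168875   0.063     ] yaw 24.391765189435347 0.061026324099142264
ball (array([ 0.53388188, -0.13292569,  0.12108156]), np.float64(0.0011547235118702097)) cork tri (array([0.53911446, 0.14512513, 0.05859753]), np.float64(0.0019172635938581142))
[[ 0.921  0.39   0.   ]
 [ 0.39  -0.921 -0.   ]
 [-0.     0.    -1.   ]]
[[-0.    -0.955 -0.298  0.084]
 [ 1.     0.    -0.001 -0.   ]
 [ 0.001 -0.298  0.955 -0.17 ]
 [ 0.     0.     0.     1.   ]] 309.44789488870083
```

Call:
apply_moves(
  rows=[
    [0,[0.3,0.45,0.1],[0,0,0]],
    [0,[0.65,0.9,0.2],[0,0,0]],
    [0,[0.65,0.9,0.2],[0,0,0]],
  ],
)

```text
time_s: 1.15
tcp_pos: [0.3108, -0.4827, 0.2357]
tcp_rot: [0.0, 0.98, 0.2, 0.0]
ft_force: [-0.5, -0.3, 0.5]
width: 0.0947
gripper_force: 0.0
```

Call:
apply_moves(
  rows=[
    [0,[0.3,0.45,0.1],[0,0,0]],
    [0,[0.65,0.9,0.2],[0,0,0]],
    [0,[0.65,0.9,0.2],[0,0,0]],
  ],
)

```text
time_s: 1.45
tcp_pos: [0.3757, -0.3929, 0.2557]
tcp_rot: [0.0, 0.98, 0.2, 0.0]
ft_force: [0.3, -0.3, 0.5]
width: 0.0948
gripper_force: 0.0
```

Call:
apply_moves(
  rows=[
    [0,[0.3,0.45,0.1],[0,0,0]],
    [0,[0.65,0.9,0.2],[0,0,0]],
    [0,[0.65,0.9,0.2],[0,0,0]],
  ],
)

```text
time_s: 1.75
tcp_pos: [0.4407, -0.3033, 0.2756]
tcp_rot: [0.0, 0.98, 0.2, 0.001]
ft_force: [-0.5, -0.5, -0.7]
width: 0.095
gripper_force: 0.0
```

Call:
apply_moves(
  rows=[
    [0,[0.3,0.45,0.1],[0,0,0]],
    [0,[0.65,0.9,0.2],[0,0,0]],
    [0,[0.65,0.9,0.2],[0,0,0]],
  ],
)

```text
time_s: 2.05
tcp_pos: [0.5058, -0.2135, 0.2953]
tcp_rot: [0.0, 0.98, 0.2, 0.001]
ft_force: [-1.0, -0.8, -0.4]
width: 0.0948
gripper_force: 0.0
```

Call:
apply_moves(
  rows=[
    [0,[0.2,0.4,0.1],[0,0,0]],
    [0,[0.3,0.8,0.1],[0,0,0]],
    [0,[0.3,0.8,0.1],[0,0,0]],
    [0,[0.3,0.8,0.1],[0,0,0]],
  ],
)

```text
time_s: 2.45
tcp_pos: [0.5339, -0.1359, 0.3044]
tcp_rot: [0.0, 0.98, 0.2, -0.0]
ft_force: [0.4, -0.3, 0.4]
width: 0.0952
gripper_force: 0.0
```

Run:
```python
from h import *
o=bot.get_obs();print(o["tcp_pos"],o["dq"].round(3),o["qpos"].round(2))
w=cam("wrist");cv2.imwrite("pics/w1.png",w["image"]);t=cam("top")
print("proj guess",proj(w,[[.534,-.133,.121],[.534,-.133,.087],[.534,-.133,.0]]))
for s in bot.silhouettes(w,"stand"): print(s["confidence"],s["centre"])
np.savez("w1.npz",E=w["E"])
```

```text
[ 0.53386195 -0.13589721  0.30435349] [-0.032 -0.001 -0.    -0.002  0.003 -0.003] [-0.37  0.3   1.61 -0.    1.22  0.8 ]
proj guess [[314.36161937 173.38758429]
 [314.5352145  167.25400071]
 [314.87187315 155.35593853]]
0.73 [161.5, 316.3]
```

View pics/w1.png

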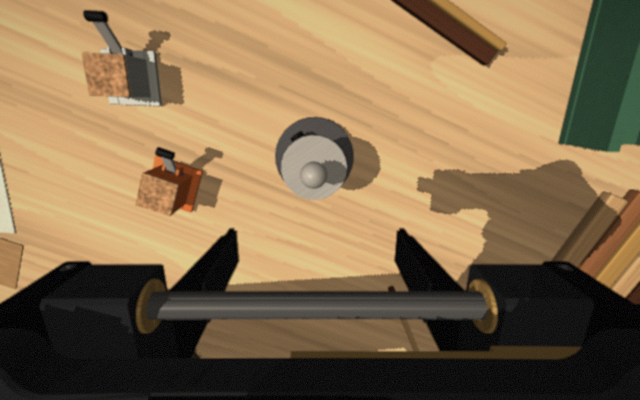

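The wrist view shows the ball at (313,175) and the collar centre at (315,167), 1–2 px from the prediction. The rest is at the upper left (108,75). I'll go above the rest.

Call:
apply_moves(
  rows=[
    [0,[0,0.45,0],[0,0,0]],
    [0,[0,0.95,0],[0,0,0]],
    [0,[0,0.95,0],[0,0,0]],
  ],
)

```text
time_s: 2.9
tcp_pos: [0.5335, -0.0377, 0.3047]
tcp_rot: [-0.0, 0.98, 0.2, 0.0]
ft_force: [0.7, -0.3, -1.0]
width: 0.095
gripper_force: 0.0
```

Call:
apply_moves(
  rows=[
    [0,[0,0.45,0],[0,0,0]],
    [0,[0,0.95,0],[0,0,0]],
    [0,[0,0.95,0],[0,0,0]],
  ],
)

```text
time_s: 3.2
tcp_pos: [0.5337, 0.0572, 0.3047]
tcp_rot: [-0.0, 0.98, 0.2, 0.0]
ft_force: [0.6, -1.0, -0.4]
width: 0.0953
gripper_force: 0.0
```

Call:
apply_moves(
  rows=[
    [0,[0,0.4,-0.3],[0,0,0]],
    [0,[0,0.85,-0.6],[0,0,0]],
    [0,[0,0.85,-0.9],[0,0,0]],
    [0,[0,0.85,-0.9],[0,0,0]],
  ],
)

```text
time_s: 3.6
tcp_pos: [0.5327, 0.1386, 0.2113]
tcp_rot: [-0.0, 0.98, 0.199, -0.003]
ft_force: [0.5, -0.3, 0.2]
width: 0.0952
gripper_force: 0.0
```

Run:
```python
from h import *
o=bot.get_obs();print(o["tcp_pos"],o["dq"].round(3),o["qpos"].round(2))
w=cam("wrist");cv2.imwrite("pics/w2.png",w["image"])
print("cork guess",proj(w,[[.539,.144,.062]]))
for q in ["head","lever_tip"]:
  for s in bot.silhouettes(w,q): print(q,s["confidence"],s["centre"])
def poly(pts,z): return np.array([atz(w,*p,z) for p in pts])
# cork edge by colour
im=w["image"].astype(int)
```

```text
[0.53265429 0.13861246 0.21125933] [-0.025 -0.055 -0.076 -0.003  0.081 -0.008] [ 0.13  0.39  1.74 -0.    1.01  1.3 ]
cork guess [[314.47284392 173.84302248]]
head 0.93 [270.3, 340.5]
head 0.6 [161.7, 311.1]
lever_tip 0.84 [262.1, 357.1]
lever_tip 0.69 [118.1, 311.0]
```

View pics/w2.png

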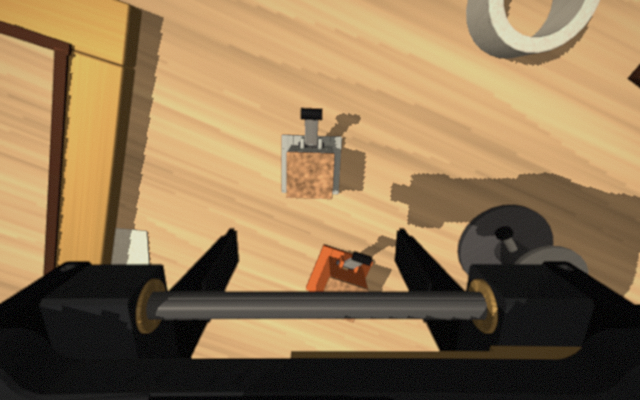

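The rest's cork top spans about (287,150) to (334,198), its roller is at (311,113), and it is square to the image.

Run:
```python
from h import *
w=cam("wrist")
im=w["image"].astype(int); b,g,r=im[...,0],im[...,1],im[...,2]
hsv=cv2.cvtColor(w["image"],cv2.COLOR_BGR2HSV)
print(hsv[175,310],hsv[175,250])
C=np.array([atz(w,u,v,.062) for u,v in [(287.5,151),(333.5,151),(334.5,198),(287,198)]]);c=C.mean(0)
print(C.round(4),c,np.linalg.norm(C-np.roll(C,1,0),axis=1))
l=atz(w,311.5,113,.068);print("tip",l,np.degrees(np.arctan2(*(l-c)[1::-1])),np.linalg.norm((l-c)[:2]))
e=C[1]-C[0];print("edge yaw",np.degrees(np.arctan2(e[1],e[0]))+90)
o=bot.get_obs();print(o["tcp_pos"],c[:2]-o["tcp_pos"][:2])
q=o["tcp_rot"];print(2*np.degrees(np.arctan2(q[2],q[1])))
```

```text
[ 14 133 173] [ 17 112 226]
[[0.5529 0.1787 0.062 ]
 [0.5717 0.1343 0.062 ]
 [0.5248 0.1124 0.062 ]
 [0.5045 0.1605 0.062 ]] [0.53849039 0.14647797 0.062     ] [0.05171852 0.04819267 0.05172195 0.05213104]
tip [0.598462  0.1703291 0.068    ] 21.688063397036395 0.06454045831145731
edge yaw 22.86989576908111
[0.53490556 0.13817681 0.21630053] [0.00358483 0.00830116]
22.869140614424094
```

Call:
apply_moves(
  rows=[
    [0,[0.04,0.08,-0.4],[0,0,0]],
    [0,[0.04,0.08,-0.8],[0,0,0]],
    [0,[0.04,0.08,-1.0],[0,0,0]],
    [0,[0.04,0.08,-1.0],[0,0,0]],
  ],
)

```text
time_s: 4.2
tcp_pos: [0.5377, 0.1465, 0.1137]
tcp_rot: [0.0, 0.98, 0.198, -0.001]
ft_force: [-0.0, 0.2, 1.3]
width: 0.0954
gripper_force: 0.0
```

Call:
apply_moves(
  rows=[
    [0,[0,0,-0.3],[0,0,0]],
    [0,[0,0,-0.6],[0,0,0]],
    [0,[0,0,-0.8],[0,0,0]],
    [0,[0,0,-0.9],[0,0,0]],
    [0,[0,0,-0.92],[0,0,0]],
    [0,[0,0,-0.92],[0,0,0]],
  ],
)

```text
time_s: 4.8
tcp_pos: [0.5388, 0.1474, 0.0239]
tcp_rot: [0.0, 0.98, 0.199, 0.001]
ft_force: [0.4, -0.3, 0.9]
width: 0.0949
gripper_force: 0.0
```

Call:
apply_moves(
  rows=[
    [0.3,[0,0,0],[0,0,0]],
    [0.4,[0,0,0],[0,0,0]],
    [0.6,[0,0,0],[0,0,0]],
    [0.8,[0,0,0],[0,0,0]],
    [0.8,[0,0,0],[0,0,0]],
    [0.8,[0,0,0],[0,0,0]],
    [0.8,[0,0,0],[0,0,0]],
    [0.8,[0,0,0],[0,0,0]],
  ],
  grip_force=45,
)

```text
time_s: 5.6
tcp_pos: [0.5377, 0.1476, 0.0227]
tcp_rot: [0.0, 0.98, 0.199, -0.0]
ft_force: [-0.8, 1.9, 2.3]
width: 0.0498
gripper_force: 44.7
```

Call:
apply_moves(
  rows=[
    [0.8,[0,0,0.1],[0,0,0]],
    [0.8,[0,0,0.4],[0,0,0]],
    [0.8,[0,0,0.8],[0,0,0]],
    [0.8,[0,0,1.0],[0,0,0]],
  ],
)

```text
time_s: 6.0
tcp_pos: [0.5384, 0.1475, 0.1255]
tcp_rot: [0.0, 0.98, 0.199, 0.001]
ft_force: [0.4, -0.2, -6.2]
width: 0.0497
gripper_force: 44.7
```

Call:
apply_moves(
  rows=[
    [0.8,[0,0,0.4],[0,0,0]],
    [0.8,[0,-0.1,0.8],[0,0,0]],
    [0.8,[0,-0.4,0.9],[0,0,0]],
    [0.8,[0,-0.8,0.9],[0,0,0]],
    [0.8,[0,-0.8,0.9],[0,0,0]],
  ],
)

```text
time_s: 6.5
tcp_pos: [0.5375, 0.0641, 0.2133]
tcp_rot: [0.001, 0.98, 0.198, -0.0]
ft_force: [-0.1, -0.2, -6.2]
width: 0.0498
gripper_force: 44.7
```

Call:
apply_moves(
  rows=[
    [0.8,[0,-0.4,0],[0,0,0]],
    [0.8,[0,-0.8,0],[0,0,0]],
    [0.8,[0,-1.0,0],[0,0,0]],
  ],
)

```text
time_s: 6.8
tcp_pos: [0.5373, -0.0347, 0.2126]
tcp_rot: [0.0, 0.98, 0.198, -0.001]
ft_force: [0.0, -0.2, -6.3]
width: 0.0498
gripper_force: 44.7
```

Call:
apply_moves(
  rows=[
    [0.8,[0,-0.4,0],[0,0,0]],
    [0.8,[-0.02,-0.8,0],[0,0,0]],
    [0.8,[-0.04,-1.0,0],[0,0,0]],
    [0.8,[-0.04,-1.0,0],[0,0,0]],
    [0.8,[-0.04,-1.0,0],[0,0,0]],
  ],
)

```text
time_s: 7.3
tcp_pos: [0.5334, -0.1324, 0.2125]
tcp_rot: [-0.0, 0.98, 0.199, -0.0]
ft_force: [-0.1, 1.5, -5.1]
width: 0.0499
gripper_force: 44.7
```

Run:
```python
from h import *
o=bot.get_obs();print(o["tcp_pos"],o["ft_force"],o["torque"],o["width"])
w=cam("wrist");E=w["E"];w["E"]=np.load("w1.npz")["E"]; print("ball wrist",[atz(w,313,175,z) for z in (.111,.121,.131)])
w["E"]=E
s=cam("scene");t=cam("top")
print("ball-wrist/top tri",tri({**w,"E":np.load("w1.npz")["E"]},(313,175),t,(410,231)))
print("ball-wrist/scene tri",tri({**w,"E":np.load("w1.npz")["E"]},(313,175),s,(252,166)))
a=cv2.resize(s["image"][100:240,190:330],None,fx=3,fy=3,interpolation=2)
b=cv2.resize(w["image"],None,fx=.5,fy=.5)
c=np.zeros((420,780,3),np.uint8);c[:,:420]=a;c[:200,440:760]=b;c[:200,440:760]=b
c[210:420,440:650]=cv2.resize(t["image"][180:285,350:455],(210,210))
cv2.imwrite("pics/c3.png",c)
```

```text
[ 0.53344228 -0.13240867  0.21247052] [-0.11039644  1.52557983 -5.10792741] [0.01575543 0.03492069 0.04519294] 0.04993522202731788
ball wrist [array([ 0.52933529, -0.13312283,  0.111     ]), array([ 0.53159603, -0.13228654,  0.121     ]), array([ 0.53385677, -0.13145024,  0.131     ])]
ball-wrist/top tri (array([ 0.53327126, -0.13170137,  0.1285144 ]), np.float64(9.69927693183879e-05))
ball-wrist/scene tri (array([ 0.53115962, -0.13244913,  0.11906986]), np.float64(2.348520379658307e-06))
```

View pics/c3.png

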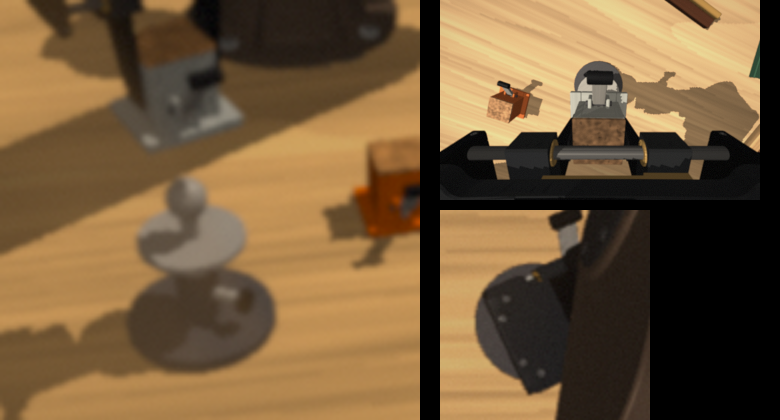

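The rest is held squarely over the mount: in the scene crop the ball is in front of and below the held rest, as its height predicts. I'll lower it in steps and watch the force.

Call:
apply_moves(
  rows=[
    [0.8,[-0.01,0,-0.25],[0,0,0]],
    [0.8,[-0.01,0,-0.45],[0,0,0]],
    [0.8,[-0.01,0,-0.55],[0,0,0]],
    [0.8,[-0.01,0,-0.55],[0,0,0]],
  ],
)

```text
time_s: 7.85
tcp_pos: [0.5325, -0.1317, 0.1567]
tcp_rot: [-0.001, 0.98, 0.199, -0.001]
ft_force: [0.4, -0.4, -5.4]
width: 0.0501
gripper_force: 44.7
```

Call:
apply_moves(
  rows=[
    [0.8,[0,0,-0.02],[0,0,0]],
    [0.8,[0,0,-0.04],[0,0,0]],
    [0.8,[0,0,-0.06],[0,0,0]],
    [0.8,[0,0,-0.08],[0,0,0]],
    [0.8,[0,0,-0.1],[0,0,0]],
  ],
)

```text
time_s: 8.35
tcp_pos: [0.5329, -0.1325, 0.1477]
tcp_rot: [0.0, 0.98, 0.199, 0.0]
ft_force: [-0.3, -0.7, -5.9]
width: 0.0497
gripper_force: 44.7
```

Call:
apply_moves(
  rows=[
    [0.8,[0,0,-0.02],[0,0,0]],
    [0.8,[0,0,-0.04],[0,0,0]],
    [0.8,[0,0,-0.05],[0,0,0]],
    [0.8,[0,0,-0.05],[0,0,0]],
  ],
)

```text
time_s: 8.75
tcp_pos: [0.533, -0.1325, 0.1426]
tcp_rot: [0.0, 0.98, 0.199, 0.0]
ft_force: [0.7, 0.8, -5.9]
width: 0.0499
gripper_force: 44.7
```

Call:
apply_moves(
  rows=[
    [0.8,[0,0,-0.02],[0,0,0]],
    [0.8,[0,0,-0.04],[0,0,0]],
    [0.8,[0,0,-0.05],[0,0,0]],
    [0.8,[0,0,-0.05],[0,0,0]],
  ],
)

```text
time_s: 9.15
tcp_pos: [0.5335, -0.1325, 0.1377]
tcp_rot: [0.0, 0.98, 0.199, 0.001]
ft_force: [5.8, 1.5, -5.6]
width: 0.0501
gripper_force: 44.7
```

Call:
apply_moves(
  rows=[
    [0.8,[0,0,-0.02],[0,0,0]],
    [0.8,[0,0,-0.03],[0,0,0]],
    [0.8,[0,0,-0.03],[0,0,0]],
  ],
)

```text
time_s: 9.45
tcp_pos: [0.5332, -0.1325, 0.1345]
tcp_rot: [0.0, 0.98, 0.199, 0.0]
ft_force: [6.7, 0.7, -6.4]
width: 0.0504
gripper_force: 44.7
```

Call:
apply_moves(
  rows=[
    [0.8,[0.01,0,0],[0,0,0]],
    [0.8,[0.01,0,-0.02],[0,0,0]],
    [0.8,[0.01,0,-0.03],[0,0,0]],
    [0.8,[0.01,0,-0.03],[0,0,0]],
  ],
)

```text
time_s: 9.85
tcp_pos: [0.5333, -0.1325, 0.1312]
tcp_rot: [-0.0, 0.98, 0.199, -0.001]
ft_force: [-0.9, 0.7, -5.5]
width: 0.0499
gripper_force: 44.7
```

Call:
apply_moves(
  rows=[
    [0.8,[0,0,-0.01],[0,0,0]],
    [0.8,[0,0,-0.02],[0,0,0]],
    [0.8,[0,0,-0.03],[0,0,0]],
    [0.8,[0,0,-0.03],[0,0,0]],
  ],
)

```text
time_s: 10.25
tcp_pos: [0.5337, -0.1325, 0.1285]
tcp_rot: [-0.0, 0.98, 0.199, -0.0]
ft_force: [0.2, 0.0, -5.9]
width: 0.05
gripper_force: 44.7
```

Centred, with no side force. I'll go on down to the detent.

Call:
apply_moves(
  rows=[
    [0.8,[0,0,-0.01],[0,0,0]],
    [0.8,[0,0,-0.02],[0,0,0]],
    [0.8,[0,0,-0.03],[0,0,0]],
    [0.8,[0,0,-0.03],[0,0,0]],
  ],
)

```text
time_s: 10.65
tcp_pos: [0.5337, -0.1323, 0.1255]
tcp_rot: [-0.0, 0.98, 0.199, -0.0]
ft_force: [0.5, 2.5, -5.8]
width: 0.05
gripper_force: 44.7
```

Call:
apply_moves(
  rows=[
    [0.8,[0,0,-0.01],[0,0,0]],
    [0.8,[0,0,-0.02],[0,0,0]],
    [0.8,[0,0,-0.02],[0,0,0]],
  ],
)

```text
time_s: 10.95
tcp_pos: [0.5339, -0.1325, 0.1237]
tcp_rot: [0.0, 0.98, 0.199, 0.0]
ft_force: [-1.0, 2.0, -1.9]
width: 0.0498
gripper_force: 44.7
```

Call:
apply_moves(
  rows=[
    [0.8,[0,0,-0.01],[0,0,0]],
    [0.8,[0,0,-0.02],[0,0,0]],
    [0.8,[0,0,-0.02],[0,0,0]],
  ],
)

```text
time_s: 11.25
tcp_pos: [0.5338, -0.1325, 0.1211]
tcp_rot: [-0.0, 0.98, 0.199, -0.0]
ft_force: [0.5, 0.9, -10.6]
width: 0.0503
gripper_force: 44.7
```

Call:
apply_moves(
  rows=[
    [0.8,[0,0,-0.01],[0,0,0]],
    [0.8,[0,0,-0.02],[0,0,0]],
    [0.8,[0,0,-0.02],[0,0,0]],
  ],
)

```text
time_s: 11.55
tcp_pos: [0.5338, -0.1324, 0.1192]
tcp_rot: [-0.0, 0.98, 0.199, -0.0]
ft_force: [1.9, 0.3, -9.9]
width: 0.0504
gripper_force: 44.7
```

Call:
apply_moves(
  rows=[
    [0.8,[0,0,-0.01],[0,0,0]],
    [0.8,[0,0,-0.02],[0,0,0]],
    [0.8,[0,0,-0.02],[0,0,0]],
  ],
)

```text
time_s: 11.85
tcp_pos: [0.5339, -0.1324, 0.1174]
tcp_rot: [-0.0, 0.98, 0.199, -0.0]
ft_force: [1.4, 1.3, -7.8]
width: 0.0502
gripper_force: 44.7
```

Call:
apply_moves(
  rows=[
    [0.8,[0,0,-0.01],[0,0,0]],
    [0.8,[0,0,-0.02],[0,0,0]],
    [0.8,[0,0,-0.02],[0,0,0]],
  ],
)

```text
time_s: 12.15
tcp_pos: [0.5335, -0.1323, 0.1151]
tcp_rot: [-0.0, 0.98, 0.199, -0.001]
ft_force: [-1.0, 0.0, -11.7]
width: 0.0499
gripper_force: 44.7
```

Call:
apply_moves(
  rows=[
    [0.8,[0,0,-0.01],[0,0,0]],
    [0.8,[0,0,-0.02],[0,0,0]],
    [0.8,[0,0,-0.02],[0,0,0]],
  ],
)

```text
time_s: 12.45
tcp_pos: [0.5337, -0.1323, 0.1135]
tcp_rot: [-0.0, 0.98, 0.199, -0.0]
ft_force: [-0.8, 1.6, -9.0]
width: 0.0499
gripper_force: 44.7
```

Call:
apply_moves(
  rows=[
    [0.8,[0,0,-0.01],[0,0,0]],
    [0.8,[0,0,-0.02],[0,0,0]],
    [0.8,[0,0,-0.02],[0,0,0]],
  ],
)

```text
time_s: 12.75
tcp_pos: [0.534, -0.1326, 0.1117]
tcp_rot: [0.0, 0.98, 0.199, 0.0]
ft_force: [-0.9, 1.2, -7.0]
width: 0.0498
gripper_force: 44.7
```

Call:
apply_moves(
  rows=[
    [0.8,[0,0,-0.01],[0,0,0]],
    [0.8,[0,0,-0.02],[0,0,0]],
    [0.8,[0,0,-0.02],[0,0,0]],
  ],
)

```text
time_s: 13.05
tcp_pos: [0.5342, -0.1327, 0.1103]
tcp_rot: [0.0, 0.98, 0.199, 0.0]
ft_force: [-1.8, -0.0, 2.7]
width: 0.0501
gripper_force: 44.7
```

Call:
apply_moves(
  rows=[
    [0.8,[0,0,-0.01],[0,0,0]],
    [0.8,[0,0,-0.01],[0,0,0]],
  ],
)

```text
time_s: 13.25
tcp_pos: [0.5343, -0.1327, 0.1102]
tcp_rot: [0.001, 0.98, 0.199, 0.001]
ft_force: [-5.4, 2.4, 14.6]
width: 0.05
gripper_force: 44.7
```

Fz has jumped to +14.6 N, 15 mm below the detent contact, so the rest is home. I'll press slightly more, release, and lift clear.

Call:
apply_moves(
  rows=[
    [0.8,[0,0,-0.005],[0,0,0]],
    [0.8,[0,0,-0.005],[0,0,0]],
  ],
)

```text
time_s: 13.45
tcp_pos: [0.5343, -0.1327, 0.1102]
tcp_rot: [0.001, 0.98, 0.199, 0.001]
ft_force: [-5.8, 2.5, 19.8]
width: 0.0499
gripper_force: 44.7
```

Call:
apply_moves(
  rows=[
    [0.5,[0,0,0.01],[0,0,0]],
    [0.2,[0,0,0.01],[0,0,0]],
    [0,[0,0,0.01],[0,0,0]],
    [0,[0,0,0.01],[0,0,0]],
    [0,[0,0,0.2],[0,0,0]],
    [0,[0,0,0.6],[0,0,0]],
    [0,[0,0,1.0],[0,0,0]],
    [0,[0,0,1.0],[0,0,0]],
  ],
)

```text
time_s: 14.25
tcp_pos: [0.5358, -0.1331, 0.2128]
tcp_rot: [0.002, 0.98, 0.199, 0.003]
ft_force: [0.5, -0.1, -0.2]
width: 0.0946
gripper_force: 0.0
```

Run:
```python
from h import *
o=bot.get_obs();print(o["tcp_pos"],o["ft_force"],o["width"])
w=cam("wrist");s=cam("scene")
a=cv2.resize(s["image"][100:240,190:330],None,fx=3,fy=3,interpolation=2)
c=np.zeros((420,780,3),np.uint8);c[:,:420]=a;c[:225,420:780]=cv2.resize(w["image"],(360,225))
ax=np.array([.921,.39]);B=np.array([.5337,-.1325]);z=.087
pts=[[*(B),z+.062],[*(B+ax*.062),z+.0632]]
print(proj(w,pts),proj(s,pts))
cv2.imwrite("pics/c4.png",c)
for s_ in bot.silhouettes(w,"lever_tip"): print(s_["confidence"],s_["centre"])
```

```text
[ 0.53576374 -0.13313504  0.21275875] [ 0.50546319 -0.12775382 -0.20568332] 0.09455685362351561
[[314.49578158 211.64100334]
 [314.36749703 133.3240824 ]] [[250.58013915 155.35450423]
 [263.24522139 168.51846621]]
0.64 [137.9, 316.9]
0.61 [177.0, 128.0]
```

View pics/c4.png

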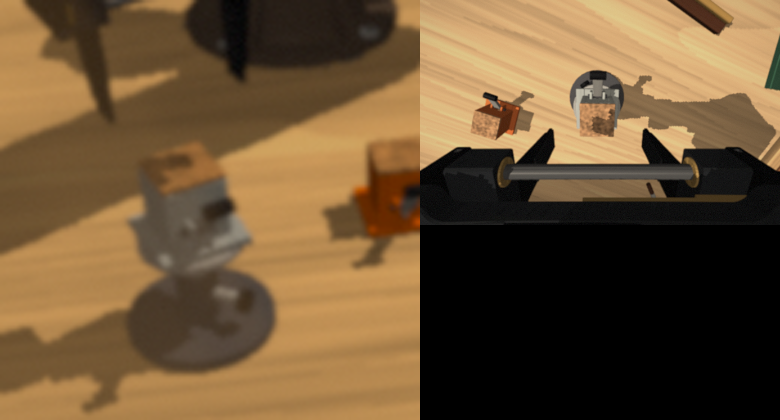

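The rest sits level and flush on the collar, and the roller is at about (315,133), as predicted. I'll shut the fingers, move over the roller and feel downward.

Call:
apply_moves(
  rows=[
    [1,[0.3,0.13,0],[0,0,0]],
    [1,[0.6,0.26,0],[0,0,0]],
    [1,[0.6,0.26,0],[0,0,0]],
    [1,[0.6,0.26,0],[0,0,0]],
    [1,[0.6,0.26,-0.2],[0,0,0]],
    [1,[0.6,0.26,-0.4],[0,0,0]],
    [1,[0.6,0.26,-0.4],[0,0,0]],
    [1,[0.6,0.26,-0.4],[0,0,0]],
  ],
  grip_force=20,
)

```text
time_s: 15.2
tcp_pos: [0.5933, -0.1068, 0.1681]
tcp_rot: [-0.0, 0.98, 0.199, -0.001]
ft_force: [-0.3, 0.7, 0.6]
width: 0.0365
gripper_force: 0.0
```

Call:
apply_moves(
  rows=[
    [1,[0,0,-0.05],[0,0,0]],
    [1,[0,0,-0.1],[0,0,0]],
    [1,[0,0,-0.14],[0,0,0]],
    [1,[0,0,-0.14],[0,0,0]],
  ],
)

```text
time_s: 15.6
tcp_pos: [0.594, -0.1065, 0.1541]
tcp_rot: [0.0, 0.98, 0.199, 0.0]
ft_force: [0.2, -0.5, 1.3]
width: 0.005
gripper_force: 0.8
```

Call:
apply_moves(
  rows=[
    [1,[0,0,-0.02],[0,0,0]],
    [1,[0.01,0,-0.04],[0,0,0]],
    [1,[0.02,0.01,-0.05],[0,0,0]],
    [1,[0.02,0.01,-0.05],[0,0,0]],
  ],
)

```text
time_s: 16.0
tcp_pos: [0.5969, -0.1055, 0.1499]
tcp_rot: [0.001, 0.98, 0.199, 0.001]
ft_force: [3.7, 1.6, 5.0]
width: 0.0002
gripper_force: 2.4
```

The fingers are shut and pushing with 5 N. I'll follow the lever's arc down.

Call:
apply_moves(
  rows=[
    [1,[0.02,0.01,-0.02],[0,0,0]],
    [1,[0.03,0.01,-0.04],[0,0,0]],
    [1,[0.04,0.02,-0.06],[0,0,0]],
    [1,[0.05,0.02,-0.08],[0,0,0]],
    [1,[0.06,0.02,-0.1],[0,0,0]],
    [1,[0.06,0.02,-0.1],[0,0,0]],
  ],
)

```text
time_s: 16.6
tcp_pos: [0.6026, -0.1033, 0.1393]
tcp_rot: [0.0, 0.98, 0.199, 0.001]
ft_force: [2.3, 0.6, 3.2]
width: 0.0004
gripper_force: 1.9
```

Call:
apply_moves(
  rows=[
    [1,[0.01,0,-0.02],[0,0,0]],
    [1,[0.02,0.01,-0.04],[0,0,0]],
    [1,[0.03,0.01,-0.06],[0,0,0]],
    [1,[0.03,0.01,-0.08],[0,0,0]],
    [1,[0.04,0.02,-0.1],[0,0,0]],
    [1,[0.04,0.02,-0.1],[0,0,0]],
  ],
)

```text
time_s: 17.2
tcp_pos: [0.6054, -0.1015, 0.1285]
tcp_rot: [-0.0, 0.98, 0.199, -0.001]
ft_force: [0.9, -1.4, 1.6]
width: 0.0005
gripper_force: 0.7
```

Call:
apply_moves(
  rows=[
    [1,[0.01,0,-0.02],[0,0,0]],
    [1,[0.01,0.01,-0.04],[0,0,0]],
    [1,[0.01,0.01,-0.06],[0,0,0]],
    [1,[0.01,0.01,-0.08],[0,0,0]],
    [1,[0.01,0.01,-0.08],[0,0,0]],
  ],
)

```text
time_s: 17.7
tcp_pos: [0.607, -0.1004, 0.1209]
tcp_rot: [-0.0, 0.98, 0.199, 0.0]
ft_force: [0.4, 0.3, 1.6]
width: 0.0005
gripper_force: 0.7
```

Call:
apply_moves(
  rows=[
    [1,[0,0,-0.01],[0,0,0]],
    [1,[0,0,-0.02],[0,0,0]],
    [1,[0,0,-0.02],[0,0,0]],
  ],
)

```text
time_s: 18.0
tcp_pos: [0.6069, -0.1004, 0.1191]
tcp_rot: [0.0, 0.98, 0.199, 0.0]
ft_force: [1.3, 0.7, 2.1]
width: 0.0005
gripper_force: 1.0
```

Call:
apply_moves(
  rows=[
    [1,[0,0,-0.01],[0,0,0]],
    [1,[0,0,-0.01],[0,0,0]],
  ],
)

```text
time_s: 18.2
tcp_pos: [0.6068, -0.1004, 0.1181]
tcp_rot: [0.0, 0.98, 0.199, -0.0]
ft_force: [1.8, 0.4, 2.0]
width: 0.0007
gripper_force: 1.1
```

Run:
```python
from h import *
o=bot.get_obs();print(o["tcp_pos"],o["ft_force"],o["width"])
w=cam("wrist");s=cam("scene")
c=np.zeros((420,780,3),np.uint8);c[:,:420]=cv2.resize(s["image"][130:200,225:295],(420,420),interpolation=2);c[:300,420:780]=cv2.resize(w["image"][60:310,170:470],(360,300))
cv2.imwrite("pics/c5.png",c)
```

```text
[ 0.6068468  -0.10043462  0.11806737] [1.82151464 0.43032162 2.03816262] 0.000656299660208384
```

View pics/c5.png

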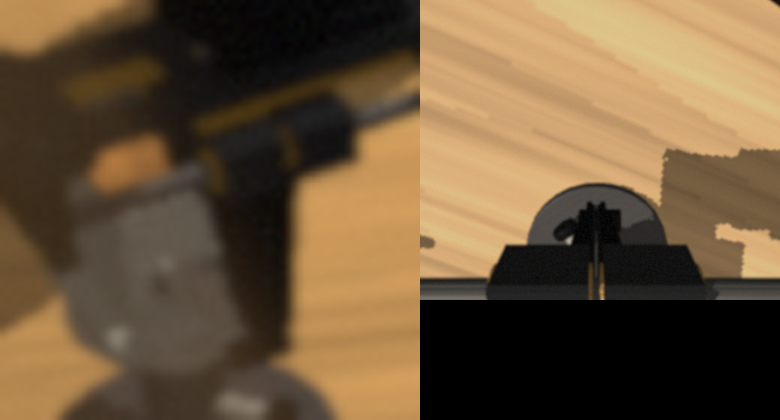

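The view is mostly hidden: the shut fingers sit on the roller and the rest looks upright. I'll continue 1 mm at a time until the stop.

Call:
apply_moves(
  rows=[
    [1,[0,0,-0.01],[0,0,0]],
    [1,[0,0,-0.01],[0,0,0]],
  ],
)

```text
time_s: 18.5
tcp_pos: [0.607, -0.1004, 0.1172]
tcp_rot: [0.0, 0.98, 0.199, 0.0]
ft_force: [1.1, 1.6, 2.9]
width: 0.0005
gripper_force: 1.7
```

Call:
apply_moves(
  rows=[
    [1,[0,0,-0.01],[0,0,0]],
    [1,[0,0,-0.01],[0,0,0]],
  ],
)

```text
time_s: 18.7
tcp_pos: [0.6073, -0.1004, 0.1165]
tcp_rot: [0.0, 0.98, 0.199, 0.001]
ft_force: [3.1, 1.3, 5.0]
width: 0.0005
gripper_force: 2.7
```

Call:
apply_moves(
  rows=[
    [1,[0,0,-0.005],[0,0,0]],
    [1,[0,0,-0.005],[0,0,0]],
  ],
)

```text
time_s: 18.9
tcp_pos: [0.6075, -0.1004, 0.1162]
tcp_rot: [0.0, 0.98, 0.199, 0.001]
ft_force: [4.1, 1.6, 6.5]
width: 0.0006
gripper_force: 3.2
```

Call:
apply_moves(
  rows=[
    [1,[0,0,-0.005],[0,0,0]],
    [1,[0,0,-0.005],[0,0,0]],
  ],
)

```text
time_s: 19.1
tcp_pos: [0.6076, -0.1004, 0.1158]
tcp_rot: [0.0, 0.98, 0.199, 0.001]
ft_force: [3.9, 2.4, 7.4]
width: 0.0003
gripper_force: 3.6
```

Call:
apply_moves(
  rows=[
    [1,[0,0,-0.005],[0,0,0]],
    [1,[0,0,-0.005],[0,0,0]],
    [1,[0,0,-0.005],[0,0,0]],
  ],
)

```text
time_s: 19.4
tcp_pos: [0.6078, -0.1004, 0.1154]
tcp_rot: [0.0, 0.98, 0.199, 0.001]
ft_force: [4.7, 2.8, 7.3]
width: 0.0005
gripper_force: 3.7
```

Call:
apply_moves(
  rows=[
    [1,[0,0,-0.005],[0,0,0]],
    [1,[0,0,-0.005],[0,0,0]],
    [1,[0,0,-0.005],[0,0,0]],
  ],
)

```text
time_s: 19.7
tcp_pos: [0.608, -0.1004, 0.1151]
tcp_rot: [0.0, 0.98, 0.199, 0.002]
ft_force: [4.7, 2.8, 7.8]
width: 0.0007
gripper_force: 4.1
```

Call:
apply_moves(
  rows=[
    [1,[0.01,0,-0.01],[0,0,0]],
    [1,[0.01,0,-0.01],[0,0,0]],
    [1,[0.01,0,-0.01],[0,0,0]],
  ],
)

```text
time_s: 20.0
tcp_pos: [0.6086, -0.1004, 0.114]
tcp_rot: [0.0, 0.98, 0.199, 0.001]
ft_force: [2.7, 2.0, 9.7]
width: 0.0004
gripper_force: 4.6
```

Call:
apply_moves(
  rows=[
    [1,[0,0,-0.01],[0,0,0]],
    [1,[0,0,-0.01],[0,0,0]],
    [1,[0,0,-0.01],[0,0,0]],
  ],
)

```text
time_s: 20.3
tcp_pos: [0.6088, -0.1004, 0.1136]
tcp_rot: [0.001, 0.98, 0.199, 0.001]
ft_force: [2.1, 2.1, 14.4]
width: 0.0004
gripper_force: 6.9
```

That is a hard stop at 14 N. I'll lift off and look.

Call:
apply_moves(
  rows=[
    [1,[0,0,0.1],[0,0,0]],
    [1,[0,0,0.5],[0,0,0]],
    [1,[-0.3,0,1.0],[0,0,0]],
    [1,[-0.5,-0.2,1.0],[0,0,0]],
    [1,[-0.5,-0.2,1.0],[0,0,0]],
    [1,[-0.5,-0.2,1.0],[0,0,0]],
  ],
)

```text
time_s: 20.9
tcp_pos: [0.5574, -0.1207, 0.2123]
tcp_rot: [-0.0, 0.98, 0.199, -0.0]
ft_force: [0.2, -0.1, 0.2]
width: 0.0004
gripper_force: 0.0
```

Run:
```python
from h import *
o=bot.get_obs();print(o["tcp_pos"],o["ft_force"])
w=cam("wrist");s=cam("scene")
ax=np.array([.921,.39]);B=np.array([.5337,-.1325]);z=.087
for d in (0,5,10,20,49):
    f=np.radians(d); p=[[*(B+ax*(.028+.052*np.cos(f))),z+.024+.052*np.sin(f)]]; print(d,proj(w,p).round(1),proj(s,p).round(1))
for n,i in(("w",w),("s",s)):
  for q in bot.silhouettes(i,"lever_tip"): m=np.argwhere(q["pixels"]);print(n,q["confidence"],q["centre"],m.min(0),m.max(0))
c=np.zeros((480,780,3),np.uint8);c[:420,:420]=cv2.resize(s["image"][130:200,225:295],(420,420),interpolation=2);c[:,420:780]=cv2.resize(w["image"][70:230,255:375],(360,480))
cv2.imwrite("pics/c6.png",c)
```

```text
[ 0.557408   -0.12070258  0.21227566] [ 0.18932019 -0.11289389  0.22222581]
0 [[318.5 136.1]] [[268.7 187.9]]
5 [[318.5 137. ]] [[268.5 186.1]]
10 [[318.6 138.3]] [[268.2 184.3]]
20 [[318.6 142.5]] [[267.4 180.4]]
49 [[318.8 165.8]] [[263.3 168.5]]
w 0.97 [197.5, 135.9] [186 120] [211 150]
w 0.74 [153.6, 321.2] [132 308] [193 332]
s 0.69 [185.6, 263.6] [176 257] [190 271]
s 0.58 [161.8, 326.2] [161 324] [169 332]
```

View pics/c6.png

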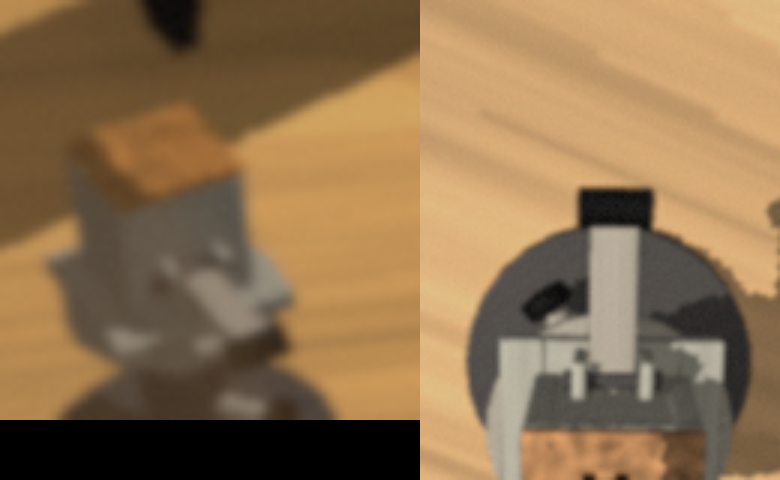

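The lever now looks level: roller at about (320,139) in wrist and (268,187.5) in scene. I'll check it against the rest's own edges to settle the angle.

Run:
```python
from h import *
from scipy.optimize import least_squares
w=cam("wrist");s=cam("scene")
yaw=np.radians(22.9)
def P(t,x,y,z):
    c,s_=np.cos(t[2]),np.sin(t[2]); return [t[0]+c*x-s_*y,t[1]+s_*x+c*y,t[3]+z]
# wrist pixels from crop: col=255+(c-420)/3,row=70+r/3
px=lambda c,r:(255+(c-420)/3,70+r/3)
obs=[((.025,.025,.062),px(523,431)),((.025,-.025,.062),px(703,430)),((.036,.036,.008),px(499,339)),((.036,-.036,.008),px(724,340))]
def f(t): return np.concatenate([proj(w,P([t[0],t[1],t[2],.0875],*m))[0]-o for m,o in obs])
r=least_squares(f,[.5337,-.1325,yaw]);print(r.x,np.degrees(r.x[2]),r.fun.round(1))
t=[*r.x,.0875]
print("obs roller far edge/near edge",px(616,188),px(616,226))
for d in (-5,0,5,10,15,20):
    a=np.radians(d); print(d,proj(w,P(t,.028+.052*np.cos(a),0,.024+.052*np.sin(a))).round(1))
```

```text
[ 0.53291209 -0.13294119  0.40133814] 22.994981500961885 [-1.4  0.1  1.3  0.5 -0.2 -0.1  0.3 -0.4]
obs roller far edge/near edge (320.3333333333333, 132.66666666666666) (320.3333333333333, 145.33333333333331)
-5 [[319.1 137.9]]
0 [[319.1 138.3]]
5 [[319.2 139.2]]
10 [[319.2 140.6]]
15 [[319.2 142.5]]
20 [[319.3 144.9]]
```

The fit puts the lever within about 5° of level. A second touch on the roller will confirm that it is against its stop.

Call:
apply_moves(
  rows=[
    [1,[0.5,0.2,0],[0,0,0]],
    [1,[0.5,0.2,-0.3],[0,0,0]],
    [1,[0.5,0.2,-0.6],[0,0,0]],
    [1,[0.5,0.2,-0.85],[0,0,0]],
    [1,[0.5,0.2,-0.91],[0,0,0]],
    [1,[0.5,0.2,-0.91],[0,0,0]],
    [1,[0.5,0.2,-0.91],[0,0,0]],
  ],
)

```text
time_s: 21.9
tcp_pos: [0.6085, -0.1006, 0.1222]
tcp_rot: [0.0, 0.98, 0.199, 0.001]
ft_force: [0.5, 0.1, 0.9]
width: 0.0003
gripper_force: 0.0
```

Call:
apply_moves(
  rows=[
    [1,[0,0,-0.01],[0,0,0]],
    [1,[0,0,-0.02],[0,0,0]],
    [1,[0,0,-0.03],[0,0,0]],
    [1,[0,0,-0.03],[0,0,0]],
  ],
)

```text
time_s: 22.3
tcp_pos: [0.6079, -0.1005, 0.1184]
tcp_rot: [0.0, 0.98, 0.199, 0.0]
ft_force: [0.4, -0.0, -0.3]
width: 0.0
gripper_force: 0.0
```

Call:
apply_moves(
  rows=[
    [1,[0,0,-0.01],[0,0,0]],
    [1,[0,0,-0.02],[0,0,0]],
    [1,[0,0,-0.02],[0,0,0]],
  ],
)

```text
time_s: 22.6
tcp_pos: [0.6085, -0.1004, 0.1166]
tcp_rot: [0.0, 0.98, 0.199, 0.001]
ft_force: [2.7, 1.3, 3.8]
width: 0.0
gripper_force: 2.4
```

Call:
apply_moves(
  rows=[
    [1,[0,0,-0.01],[0,0,0]],
    [1,[0,0,-0.01],[0,0,0]],
    [1,[0,0,-0.01],[0,0,0]],
  ],
)

```text
time_s: 22.9
tcp_pos: [0.6088, -0.1004, 0.1158]
tcp_rot: [0.0, 0.98, 0.199, 0.001]
ft_force: [2.8, 2.7, 5.9]
width: 0.0007
gripper_force: 3.0
```

Contact is at z≈0.117, where a level roller's top should be, and the load curve is the same as on the first press, so the lever is at its stop. I'll retreat, check the rest is upright, and hand in.

Call:
apply_moves(
  rows=[
    [1,[0,0,0.1],[0,0,0]],
    [1,[0,0,0.5],[0,0,0]],
    [1,[0,0,1.0],[0,0,0]],
    [1,[0,0,1.0],[0,0,0]],
  ],
)

```text
time_s: 23.3
tcp_pos: [0.6097, -0.1011, 0.2217]
tcp_rot: [0.002, 0.98, 0.199, 0.004]
ft_force: [0.1, -0.4, -0.3]
width: 0.0004
gripper_force: 0.0
```

Call:
apply_moves(
  rows=[
    [1,[0,0,0.5],[0,0,0]],
    [1,[-0.3,0,0.9],[0,0,0]],
    [1,[-0.5,0,0.9],[0,0,0]],
    [1,[-0.5,0,0.9],[0,0,0]],
    [1,[-0.5,0,0.9],[0,0,0]],
  ],
)

```text
time_s: 23.8
tcp_pos: [0.5577, -0.1005, 0.3051]
tcp_rot: [0.0, 0.98, 0.199, -0.0]
ft_force: [0.7, 0.1, 0.5]
width: 0.0005
gripper_force: 0.0
```

Run:
```python
from h import *
w=cam("wrist");s=cam("scene")
c=np.zeros((420,780,3),np.uint8);c[:,:420]=cv2.resize(s["image"][130:200,225:295],(420,420),interpolation=2);c[:225,420:780]=cv2.resize(w["image"],(360,225))
cv2.imwrite("pics/c7.png",c)
```

```text
(no output)
```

View pics/c7.png

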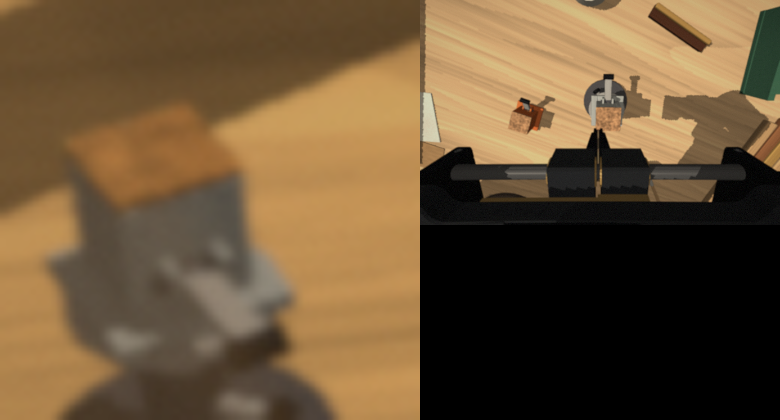

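The rest stands upright on the mount with the lever down (roller at crop (257,345)), and the gripper is clear.

```bash
python3 -c "
from workcell import bot
print(bot.sign_off())"
```

```text
the job is handed in; nothing more can be done
None
```

The rest is snapped fully home on the mount's collar with its latch lever pressed to its stop, standing upright with the gripper clear; I left the tape roll, jar and offcut alone, and handed the job in at about 24 s.

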